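# Clear the frame board and clamp the next frame

### The arm

A 6-joint arm with a two-finger parallel gripper is mounted at the origin on the work surface. World frame = base frame: x ahead of the robot, y to its left, z up, the work surface at z = 0. Lengths are in m, angles in rad, forces in N, time in s.
With the tool pointing down it reaches from about 0.4 to 0.825 m from the base axis. Payload 7 kg.
Tool frame: the origin (TCP) lies between the finger pads, 19 mm behind the fingertips; this is the grasp point; z points along the fingers, y is the line along which they close (so a half turn about z gives the same grasp; the last joint's range is limited). The gripper opens to 88 mm and grips with 3 to 60 N. Pads are 19 mm wide; open, the fingers measure 130 mm over their backs; the gripper's body (78 mm by 193 mm) begins 47 mm behind the grasp point.
Start: joints at [0.288, 0.359, 0.012, 0, -1.224, -0.288], TCP at [0.675, -0, 0.245] pointing down, gripper open.
Joint ranges: [-3.07, 3.07], [-1.43, 2.12], [-1.02, 1.25], [-3.03, 1.67], [-3.05, -0], [-3.03, 3.03]. Speed limits (rad/s): [2.39, 2.39, 3.01, 3.14, 3.14, 3.14].

### API

Orientations are given as a 3x3 rotation matrix whose columns are the frame's x, y, z axes.
In Python, from cell import bot, sensors, optics, hand_in gives the robot as it stands. Calls block until the motion is done:
- bot.move_pose(position, orientation): joint-space move of the TCP to a pose.
- bot.move_linear(position, attitude=None, velocity=0.15): straight line of the TCP; attitude=None keeps the orientation; velocity is the mean speed in m/s.
- bot.move_j(angles): joint-space move.
- bot.grip(opening): finger opening in m; the grip force is fixed at half the most; returns when the fingers have stopped.
- bot.wait(seconds).
- bot.ik(position, orientation): joint angles nearest the present ones, or None.
- sensors.read_state(): the state.
- optics.get_image(name): name is "scene" or "side" or "wrist"; returns a dict with "color" (480x640x3 uint8, red, green, blue), "fx", "fy", "cx", "cy" (pixels), "R" (3x3) and "t" (3): a world point X has camera coordinates R X + t. Camera axes: x right, y down, z forward; pixel columns grow to the right and rows downward; lengths in m; the calibration is good to about 2 mm. A picture is of the moment at which its call begins. There is no depth.
A pose or a line that the arm cannot do raises bot.IKError and nothing moves.
- hand_in(): hands the job in; it is judged then, once.
The state is a dict: "t": time; "joint_positions": joint angles; "qd": joint speeds; "effort": joint torques, N m; "eef_pos": TCP position; "ee_rot": TCP orientation; "contact_force": force on the tool from outside, world axes, zero at the start; "ft_torque": the same for the moment, N m; "gripper_width": finger opening in m; "grip_force": force on a finger pad.
Only numpy, scipy, OpenCV 4.12 (cv2) and the standard library are available. Lean on these libraries where they do the work, as an engineer would, in place of code of your own. Each camera call takes 0.05 s, during which the arm holds its last target. There are 200 camera calls.

### The job

First wipe all the loose wooden offcuts off the white assembly board into the grey catch trough with the scraper block, touching them with nothing but the scraper. Then lay the wooden frame with the middle brace flat on the board, its long side along the back stop and roughly midway between the side strips, push it fully home against the stop under both raised hold-down dogs, and knock both dogs down onto it with the mallet only. Leave the scraper and the mallet standing upright on the black mat, and do not disturb the other things on the bench.

Things in the scene. Friction and masses are not known exactly. Their poses are not given: they have to be found in the camera images.
- board: Fixed frame-assembly board. Origin on the bench under the middle of its white face; x, y level, z up; all board offsets are in these axes, mm. White face: z 45, x -125 to 125, y -150 to 150. Plywood strips 16 high stand at x beyond -125 and 125; the back stop, 20 high, has its face at y = 150. At y = -150 the face has no strip: it ends in a plain drop into the trough.
- trough (a point): Middle of the floor of the grey catch trough, part of the board. Inside: board x -132 to 132, y -250 to -150 mm; floor 4 mm above the bench, outer walls 35 mm high, the board's edge 45 mm.
- mat: Black rubber tool mat, fixed, 240 (x) x 190 (y), so thin that it counts as flush with the bench; origin: its centre, z = 0. It lies on one side of the board, the frame on the other.
- scraper: Scraper block: wooden bar 130 (x) x 36 (y) x 32 mm high, steel-shod foot; in its middle an upright 26 x 26 mm handle from 32 to 84 mm, sides along x and y. 0.22 kg. Origin: centre of the underside, z up. Stands upright on the mat. Good grip: TCP 62 mm above the origin.
- mallet: Stubby mallet: round rubber head 56 mm across, 46 mm high, striking face down; above it a 26 x 26 mm handle from 46 to 98 mm, sides along x and y. About 0.35 kg. Origin: centre of the striking face, z up. Stands on its face on the mat. Good grip: TCP 76 mm above the origin.
- frame: Wooden stretcher frame 200 (x) x 160 (y) x 20 mm thick, of 24 mm wide bars, with a 24 mm wide brace along x through its middle (a good grip across y; 44 mm open gap on each side of it). About 0.25 kg. Origin: centre of its underside, z up. Lies on the bench. When home against the back stop its origin is at board y = 70 mm, height 45 mm.
- dog_near (a joint): Sprung steel hold-down dog in the back stop, board x = -55 mm; its 20 mm wide tongue reaches 22 mm over the white face (to y = 128). Value: m pushed down; 0 = raised, starts 0 to 0.004, limit 0.018. At 0 the tongue's underside is 36 mm above the white face, so the frame slides under; at 0.016 it bears on the frame. Resists with about 11 N and stays where driven.
- dog_far (a joint): The same dog at board x = 55 mm.
- dog_near_head (a point): Centre of the top of the head (round, 32 mm across, board y = 164 mm) of dog_near; 56 mm above the white face when raised; moves down with the dog.
- dog_far_head (a point): The same point on dog_far.
- canvases: Bystander: stack of white canvases 130 x 130 x 54 mm. Origin: centre of its underside.
- carton: Bystander: carton 100 x 140 x 60 mm. Origin: centre of its underside.
- hammer: Bystander: hammer lying beyond the board. Not for this job.
- offcut0: Loose wooden offcut 62 x 22 x 12 mm (x, y, z), 15 g, on the white face at any angle; may be absent. Origin: centre of its underside as it first lies (12 mm face up).
- offcut1: Loose wooden offcut 50 x 22 x 12 mm (x, y, z), 15 g, on the white face at any angle; may be absent. Origin: centre of its underside as it first lies (12 mm face up).
- offcut2: Loose wooden offcut 60 x 18 x 12 mm (x, y, z), 15 g, on the white face at any angle; may be absent. Origin: centre of its underside as it first lies (12 mm face up).
- offcut3: Loose wooden offcut 54 x 22 x 12 mm (x, y, z), 15 g, on the white face at any angle; may be absent. Origin: centre of its underside as it first lies (12 mm face up).
- offcut4: Loose wooden offcut 62 x 20 x 12 mm (x, y, z), 15 g, on the white face at any angle; may be absent. Origin: centre of its underside as it first lies (12 mm face up).
- offcut5: Loose wooden offcut 50 x 18 x 12 mm (x, y, z), 15 g, on the white face at any angle; may be absent. Origin: centre of its underside as it first lies (12 mm face up).
Things that resemble listed ones, but are neither listed nor needed, are in the scene too. What is shaped like the offcut4 but blue or turquoise is not meant.

How it is judged:
On the way, in this order (a step that is already met when the one before it is completed fails the run):
1. all offcuts lie in the catch trough, before the frame comes to the board (y of offcut0 in the frame of board between -0.26 and -0.145 m and x of offcut0 in the frame of board between -0.14 and 0.14 m and z of each of offcut0, offcut1, offcut2, offcut3, offcut4, offcut5 in the frame of board below 0.04 m and y of offcut1 in the frame of board between -0.26 and -0.145 m and x of offcut1 in the frame of board between -0.14 and 0.14 m and y of offcut2 in the frame of board between -0.26 and -0.145 m and x of offcut2 in the frame of board between -0.14 and 0.14 m and y of offcut3 in the frame of board between -0.26 and -0.145 m and x of offcut3 in the frame of board between -0.14 and 0.14 m and y of offcut4 in the frame of board between -0.26 and -0.145 m and x of offcut4 in the frame of board between -0.14 and 0.14 m and y of offcut5 in the frame of board between -0.26 and -0.145 m and x of offcut5 in the frame of board between -0.14 and 0.14 m and horizontal distance between frame and board above 0.2 m), for 0.2 s.
2. the frame lies flat on the board against the back stop, below both dogs (x of frame in the frame of board between -0.032 and 0.032 m and y of frame in the frame of board between 0.062 and 0.08 m and z of frame in the frame of board between 0.04 and 0.05 m and angle between the x axis of frame and the x axis of board, either way round below 0.06 rad), for 0.2 s.
3. both dogs are down on the frame (value of joint each of dog_near, dog_far above 0.0135 m), for 0.2 s.
At the end, for the whole second after the job is handed in: Every offcut is in the trough; frame flat on the board, within 8 mm of the back stop, 32 mm of mid-width, 0.06 rad of square; both dogs at least 13.5 mm down; scraper and mallet upright (0.12 rad) with origins over the mat; frame at rest (all of step 2 and all of step 3 and y of offcut0 in the frame of board between -0.26 and -0.145 m and x of offcut0 in the frame of board between -0.14 and 0.14 m and z of each of offcut0, offcut1, offcut2, offcut3, offcut4, offcut5 in the frame of board below 0.04 m and y of offcut1 in the frame of board between -0.26 and -0.145 m and x of offcut1 in the frame of board between -0.14 and 0.14 m and y of offcut2 in the frame of board between -0.26 and -0.145 m and x of offcut2 in the frame of board between -0.14 and 0.14 m and y of offcut3 in the frame of board between -0.26 and -0.145 m and x of offcut3 in the frame of board between -0.14 and 0.14 m and y of offcut4 in the frame of board between -0.26 and -0.145 m and x of offcut4 in the frame of board between -0.14 and 0.14 m and y of offcut5 in the frame of board between -0.26 and -0.145 m and x of offcut5 in the frame of board between -0.14 and 0.14 m and x of scraper in the frame of mat between -0.12 and 0.12 m and y of scraper in the frame of mat between -0.095 and 0.095 m and z of scraper in the frame of mat between -0.005 and 0.008 m and angle between each of scraper, mallet's own z axis and vertical below 0.12 rad and x of mallet in the frame of mat between -0.12 and 0.12 m and y of mallet in the frame of mat between -0.095 and 0.095 m and z of mallet in the frame of mat between -0.005 and 0.008 m and linear speed of frame below 0.03 m/s); the robot touches nothing.
It fails at once if an offcut is touched by the fingers, the frame or the mallet (contact force between any of the fingers, mallet, frame and offcut0 above 0.5 N or contact force between any of the fingers, mallet, frame and offcut1 above 0.5 N or contact force between any of the fingers, mallet, frame and offcut2 above 0.5 N or contact force between any of the fingers, mallet, frame and offcut3 above 0.5 N or contact force between any of the fingers, mallet, frame and offcut4 above 0.5 N or contact force between any of the fingers, mallet, frame and offcut5 above 0.5 N).
It fails at once if a dog is pushed with the fingers or the scraper instead of the mallet (contact force between any of the fingers, scraper and dog_near above 8 N or contact force between any of the fingers, scraper and dog_far above 8 N).
It fails at once if a bystander (canvases, carton, hammer) is moved more than 30 mm (distance of any of canvases, carton, hammer from where it was at the start of the episode above 0.03 m).
Of offcut0, offcut1, offcut2, offcut3, offcut4, offcut5 only 4 to 6 are there at a start; the rules pass over those that are not, and their reading is None.
At some moment in a run one of scraper, mallet may be knocked a few centimetres aside while the robot is not near it.
Once in a run the grip may slacken for a moment while it holds something.
It also fails if it takes over 192 s, if anything falls off the work surface, if the arm or the gripper's body presses on something with over 40 N, if the wrist force passes 120 N, or if a joint passes its speed limit or range.

## Working session

There is one attempt and no reset: what is moved stays moved. The work goes in short steps, each a Python script; the robot and the scene stay as the last script left them, time stands still between calls to the robot, and variables do not carry over. Pictures are saved under pics/ and viewed, at most 14 in all, crops included, and the job is handed in when it is done.

```bash
ls; mkdir -p pics; python3 - <<'E'
from cell import bot,sensors,optics
import cv2
for n in("scene","side"):
    i=optics.get_image(n); cv2.imwrite(f"pics/{n}0.png",i["color"][:,:,::-1])
    print(n,{k:i[k] for k in("fx","fy","cx","cy","R","t")})
s=sensors.read_state();print(s["t"],s["ee_rot"],s["contact_force"])
E
```

```text
pics
scene {'fx': 504.4388116169872, 'fy': 504.4388116169872, 'cx': 310.0784558704567, 'cy': 236.58748733039178, 'R': array([[-0.19390081,  0.98100171, -0.00617433],
       [ 0.60442921,  0.11450699, -0.78838663],
       [-0.77270162, -0.15660075, -0.61514909]]), 't': array([ 0.10999698, -0.28742305,  1.81896872])}
side {'fx': 472.5964003351226, 'fy': 472.5964003351226, 'cx': 323.5729436338286, 'cy': 241.56372231599462, 'R': array([[ 0.86045885, -0.50935522, -0.01295508],
       [-0.38308338, -0.62996399, -0.67556827],
       [ 0.33594299,  0.58626157, -0.73718361]]), 't': array([-0.48064876,  0.25202761,  0.84267554])}
0.1 [[-7.55768042e-05 -9.99998945e-01 -1.45046124e-03]
 [-9.99999984e-01  7.58078318e-05 -1.59224387e-04]
 [ 1.59334175e-04  1.45044918e-03 -9.99998935e-01]] [-0.68570852  0.42902786 -0.27079558]
```

View pics/scene0.png

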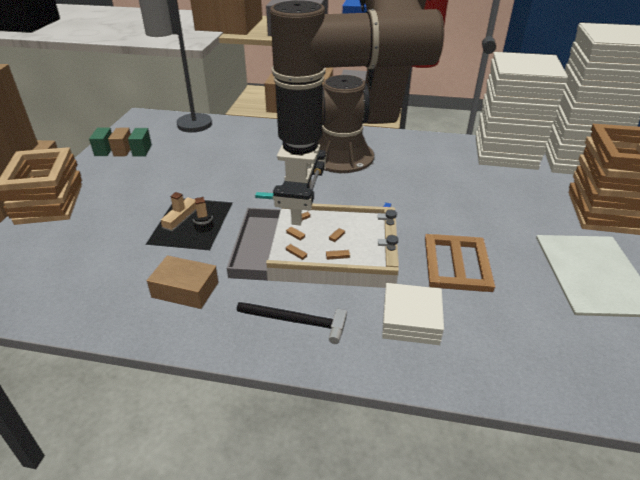

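View pics/side0.png

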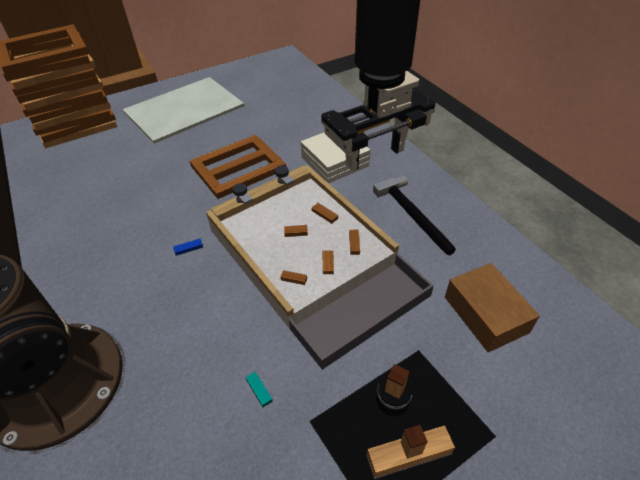

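The side view shows the frame (238,165), five offcuts on the white face (294,277), (328,262), (354,241), (296,230) and (325,213), the mallet (395,385) and the scraper (412,445) on the mat. It also shows blue and turquoise decoys off the board (188,246) and (259,388). The back stop with its dogs at (240,190) and (282,173) is on the world +y side. Rough ray casts first, then wrist-camera close views.

```bash
cat > h.py <<'E'
import numpy as np,cv2
from cell import bot,sensors,optics,hand_in
def ray(im,uv,z):
    uv=np.atleast_2d(uv).astype(float); R,t=im["R"],im["t"]; C=-R.T@t
    d=np.c_[(uv[:,0]-im["cx"])/im["fx"],(uv[:,1]-im["cy"])/im["fy"],np.ones(len(uv))]@R
    return C+d*((z-C[2])/d[:,2])[:,None]
def proj(im,X):
    c=np.atleast_2d(X)@im["R"].T+im["t"]
    return np.c_[c[:,0]/c[:,2]*im["fx"]+im["cx"],c[:,1]/c[:,2]*im["fy"]+im["cy"]]
def down(a):  # jaw-closing (tool y) axis at angle a from world x, tool pointing down
    c,s=np.cos(a),np.sin(a); y=np.array([c,s,0]); z=np.array([0,0,-1.]); return np.c_[np.cross(y,z),y,z]
def save(im,n): cv2.imwrite(f"pics/{n}.png",im["color"][:,:,::-1])
E
python3 - <<'E'
from h import *
np.set_printoptions(precision=4,suppress=True)
for n in("side","scene","wrist"):
    im=optics.get_image(n);print(n,-im["R"].T@im["t"], im["R"] if n=="wrist" else "",im["fx"])
    if n=="wrist":save(im,"w0")
    if n=="side":
        for nm,uv,z in[("white corners",[[289,310],[395,250],[310,178]],.045),("frame corners(top)",[[191,162],[256,139],[286,161],[216,194]],.02),("mallet top",[397,375],.098),("scraper top",[414,433],.084),("mat",[[419,352],[494,435],[312,424]],0),("offc",[[294,277],[328,262],[354,241],[296,230],[325,213]],.057),("dogs",[[240,188],[281,171]],.101)]: print(nm,ray(im,uv,z)[:,:2].tolist())
E
```

```text
side [ 0.227  -0.5801  0.7852]  472.5964003351226
white corners [[0.42008826734405114, -0.10765941572824339], [0.6794886480043179, -0.0893134360971316], [0.6427438169483481, 0.20562320590339844]]
frame corners(top) [[0.42341601726147005, 0.4510862822773861], [0.6118538395763766, 0.4543428161646995], [0.6371897319279431, 0.3246046812750347], [0.4322186332766473, 0.2992848879149591]]
mallet top [[0.4941669345917061, -0.33675634680702105]]
scraper top [[0.4660657294560673, -0.4184103318592923]]
mat [[0.5945814509377791, -0.28598499765819924], [0.6044331223010049, -0.4684821654314363], [0.35847111044906477, -0.30023239644119154]]
offc [[0.461484326089441, -0.05182534574766873], [0.538122128360879, -0.053508823692819396], [0.614066447236275, -0.03260523315953434], [0.5255699102390656, 0.05863068601582211], [0.6052724330553811, 0.071201995087533]]
dogs [[0.46317933674070333, 0.19709091634667397], [0.5670607871822684, 0.20225854941543142]]
scene [1.6006 0.2099 0.893 ]  504.4388116169872
wrist [ 0.6745 -0.0723  0.3847] [[-1.     -0.0006  0.0011]
 [-0.0003  0.9628  0.2703]
 [-0.0013  0.2703 -0.9628]] 416.66727221205167
```

View pics/w0.png

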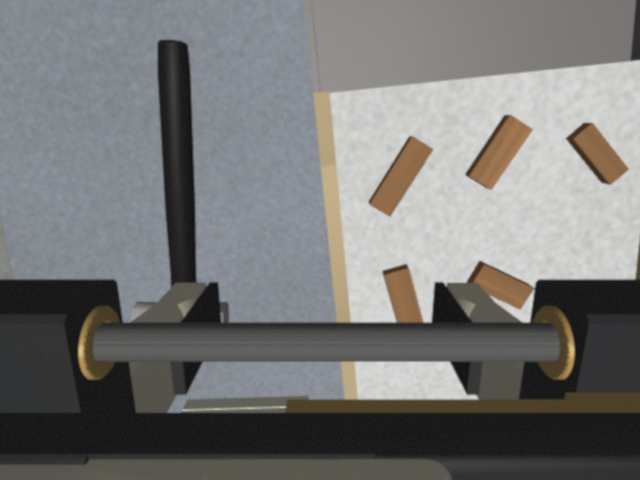

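The wrist view shows the board's white face with five offcuts and the hammer at left. I'll take higher wrist views of the board, mat and frame.

```bash
python3 - <<'E'
from h import *
import pickle
R=np.array([[0,-1,0],[-1,0,0],[0,0,-1.]])
D={}
for n,p in(("frame",(.53,.44,.40)),("board",(.54,.075,.40)),("mat",(.50,-.30,.40))):
    for z in (.40,.36,.32):
        try: bot.move_pose([p[0],p[1],z],R);break
        except bot.IKError: print("ik",n,z)
    D[n]=optics.get_image("wrist")
for n in("side","scene"): D[n]=optics.get_image(n)
pickle.dump(D,open("d.pkl","wb"))
m=np.vstack([np.hstack([cv2.resize(D["frame"]["color"],(400,300)),cv2.resize(D["board"]["color"],(400,300))]),np.hstack([cv2.resize(D["mat"]["color"],(400,300)),cv2.resize(D["side"]["color"],(400,300))])])
cv2.imwrite("pics/m1.png",m[:,:,::-1]);print(sensors.read_state()["t"])
E
```

```text
5.05
```

View pics/m1.png

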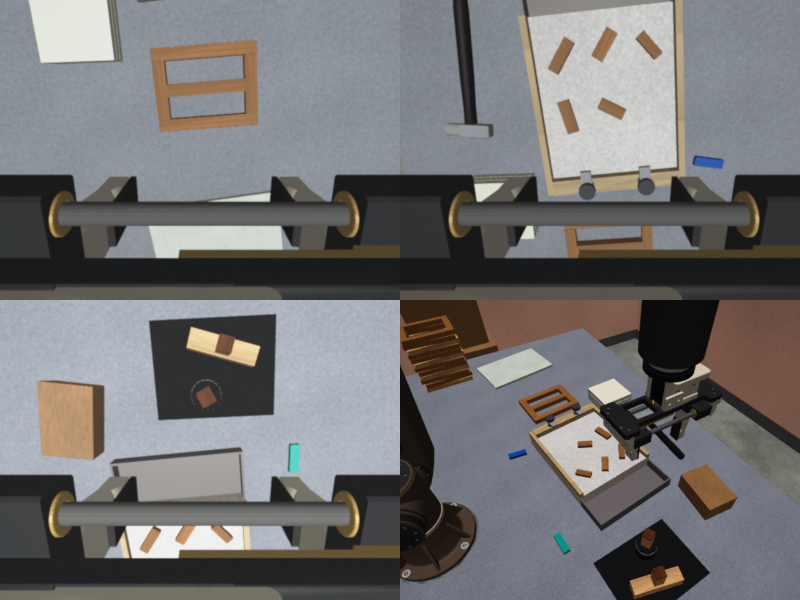

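The montage shows the frame lying alone with its brace along its length, the board with exactly five offcuts and both dogs, and the mat with scraper and mallet clear. Now to measure from the masks.

```bash
cat > meas.py <<'E'
from h import *
def blobs(im,mask,z,amin,hull=True):
    """rectified min-area rects (world xy) of mask blobs on plane z"""
    out=[]
    for c in cv2.findContours(mask.astype(np.uint8),cv2.RETR_EXTERNAL,cv2.CHAIN_APPROX_NONE)[0]:
        if cv2.contourArea(c)<amin: continue
        p=ray(im,c[:,0],z)[:,:2]; (x,y),(w,h),a=cv2.minAreaRect((p*1000).astype(np.float32))
        if w<h: w,h,a=h,w,a+90
        out.append((round(x/1000,4),round(y/1000,4),round(w),round(h),round((a+90)%180-90,1),c[:,0].mean(0).round().tolist()))
    return out
def hsv(im): return [x.astype(int) for x in cv2.split(cv2.cvtColor(im["color"],cv2.COLOR_RGB2HSV))]
E
python3 - <<'E'
from meas import *
import pickle
D=pickle.load(open("d.pkl","rb"))
im=D["frame"];H,S,V=hsv(im);m=(S>90)&(H<25)&(V>60);m[275:]=0
print("frame",blobs(im,m,.02,1500))
im=D["board"];H,S,V=hsv(im);roi=np.zeros_like(H,bool);roi[:290]=1
oc=(H<20)&(S>110)&(V>60)&roi
print("offc",*blobs(im,oc,.057,250),sep="\n ")
w=((S<40)&(V>150)|oc)&roi; w=cv2.morphologyEx(w.astype(np.uint8),cv2.MORPH_OPEN,np.ones((5,5)))
c=max(cv2.findContours(w,0,1)[0],key=cv2.contourArea)
q=cv2.approxPolyDP(cv2.convexHull(c),8,True)[:,0];print("white",np.c_[q,ray(im,q,.045)[:,:2]].round(4).tolist(),blobs(im,w,.045,9000))
dk=(V<95)&(S<60)&roi; print("dark",*blobs(im,dk,.101,100),sep="\n ")
im=D["mat"];H,S,V=hsv(im);roi[:]=0;roi[:225*2-170]=1
for n,u,v in(("scr",360,70),("handle",450,90),("mal",414,793-600+0),("mat",300,60)):pass
lw=(H<28)&(S>60)&(V>140)&roi; print("scr",blobs(im,lw,.032,300))
rb=(H<15)|(H>170); rb=rb&(S>60)&(V>40)&(V<140)&roi; print("handles@.084",blobs(im,rb,.084,80)); print("@.098",blobs(im,rb,.098,80))
mt=(V<60)&roi; q=cv2.approxPolyDP(cv2.convexHull(max(cv2.findContours(cv2.morphologyEx(mt.astype(np.uint8),2,np.ones((5,5))),0,1)[0],key=cv2.contourArea)),6,True)[:,0];print("mat",np.c_[q,ray(im,q,0)[:,:2]].round(4).tolist())
crop=np.hstack([cv2.resize(D["mat"]["color"][10:230,240:460],(400,400)),cv2.resize(D["board"]["color"][220:340,180:300+0+0],(400,400))])
cv2.imwrite("pics/c1.png",crop[:,:,::-1])
E
```

```text
frame [(0.5258, 0.3901, 198, 158, 4.4, [330.0, 136.0])]
offc
 (0.6059, 0.0782, 59, 20, -73.0, [269.0, 186.0])
 (0.5253, 0.0632, 46, 19, -26.2, [338.0, 174.0])
 (0.6149, -0.0289, 59, 18, 60.0, [258.0, 89.0])
 (0.4617, -0.0466, 47, 16, -45.6, [398.0, 72.0])
 (0.5392, -0.0477, 51, 19, 60.1, [327.0, 70.0])
white [[435.0, 3.0, 0.4239, -0.1167], [442.0, 265.0, 0.3938, 0.1787], [393.0, 283.0, 0.4543, 0.203], [246.0, 284.0, 0.6414, 0.2046], [205.0, 28.0, 0.6707, -0.0921]] [(0.5318, 0.0514, 317, 251, -84.3, [334.0, 155.0])]
dark
 (0.39, 0.184, 52, 7, 0.1, [457.0, 287.0])
 (0.2441, 0.1814, 119, 12, 0.1, [588.0, 285.0])
 (0.8413, 0.1821, 135, 12, 0.1, [58.0, 285.0])
 (0.6891, 0.1813, 55, 13, 0.1, [195.0, 286.0])
 (0.659, -0.0939, 24, 6, -83.9, [201.0, 13.0])
 (0.7497, 0.0001, 210, 54, 85.3, [110.0, 116.0])
scr [(0.7711, -0.2827, 147, 105, 84.2, [105.0, 192.0]), (0.465, -0.4212, 131, 37, -14.4, [356.0, 76.0])]
handles@.084 [(0.4962, -0.3348, 30, 29, -61.6, [330.0, 156.0]), (0.4656, -0.4212, 28, 28, 74.7, [360.0, 69.0])]
@.098 [(0.4964, -0.3359, 29, 28, -61.6, [330.0, 156.0]), (0.4667, -0.4197, 27, 27, 74.7, [360.0, 69.0])]
mat [[439.0, 24.0, 0.3673, -0.4805], [436.0, 181.0, 0.3573, -0.2956], [255.0, 190.0, 0.5926, -0.2835], [240.0, 34.0, 0.6021, -0.4693]]
```

View pics/c1.png

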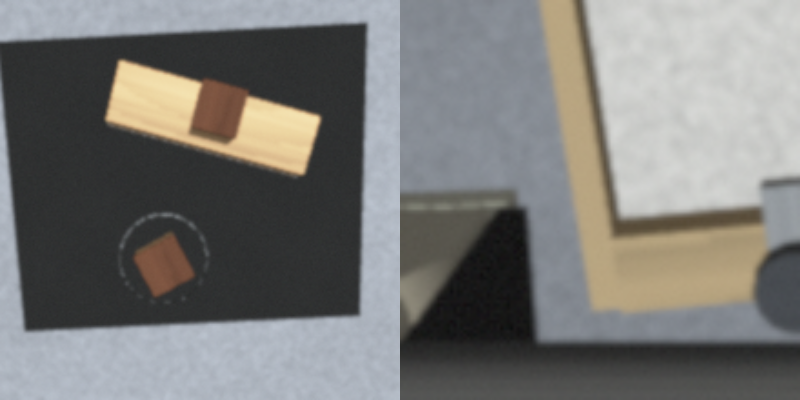

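The crop confirms the scraper (light bar with handle, crop (220,110)) and the mallet (round head ring with handle, crop (163,263)). The board corners check out at a 299 mm side and yaw 5.6°. Next: pick up the scraper, wipe the middle lane and then both side lanes, and check.

```bash
cat >> h.py <<'E'
YAW=np.radians(5.6); BC=np.array([.5317,.0450])
def B(x,y,z):  # board mm -> world m
    c,s=np.cos(YAW),np.sin(YAW); return np.array([BC[0]+(c*x-s*y)/1e3,BC[1]+(s*x+c*y)/1e3,z/1e3])
def toB(p): c,s=np.cos(YAW),np.sin(YAW); d=(np.asarray(p)[:2]-BC)*1e3; return np.array([c*d[0]+s*d[1],-s*d[0]+c*d[1]])
def go(p,a):
    q0=np.array(sensors.read_state()["joint_positions"]); best=[]
    for k in(0,np.pi):
        q=bot.ik(p,down(a+k))
        if q is not None: best.append((np.abs(np.array(q)-q0).max(),a+k))
    bot.move_pose(p,down(min(best)[1]))
def st(msg=""):
    s=sensors.read_state(); print(msg,"t%.1f"%s["t"],"p",np.round(s["eef_pos"],4),"F",np.round(s["contact_force"],1),"w%.4f"%s["gripper_width"],"g%.1f"%s["grip_force"]); return s
def wpic(p,a,n):  # wrist view; camera on the -y side
    bot.move_pose(p,down(np.pi)) ; im=optics.get_image("wrist"); save(im,n); return im
E
python3 - <<'E'
from h import *
a=np.radians(-14.4); p=np.array([.4658,-.4208])
go([*p,.16],a); bot.move_linear([*p,.062],velocity=.12); bot.grip(.015); st("grip")
bot.move_linear([*p,.20],velocity=.15)
go(B(0,95,170),YAW); st("over")
for x in(0,58.5,-58.5):
    z=45+1.2+62
    bot.move_linear(B(x,95,160),velocity=.2)
    bot.move_linear(B(x,95,z),velocity=.1); 
    bot.move_linear(B(x,-90,z),velocity=.1)
    bot.move_linear(B(x,-146,z),velocity=.06); st(x)
    bot.move_linear(B(x,-146,160),velocity=.15)
bot.move_linear(B(-58,-110,190),velocity=.2)
save(optics.get_image("side"),"s1"); save(optics.get_image("wrist"),"w1")
m=np.hstack([optics.get_image("side")["color"][150:450,170:470],cv2.resize(optics.get_image("wrist")["color"],(400,300))]);cv2.imwrite("pics/m2.png",m[:,:,::-1])
E
```

```text
grip t8.1 p [ 0.4658 -0.4208  0.062 ] F [-0.9  0.3 -1.3] w0.0258 g30.0
over t11.2 p [0.5227 0.1389 0.17  ] F [-0.   0.8 -2.2] w0.0257 g30.0
0 t15.2 p [ 0.5459 -0.1002  0.1082] F [ 0.2 -0.1 -2.5] w0.0258 g30.0
58.5 t20.8 p [ 0.6042 -0.0944  0.1082] F [-0.2  0.5 -2.7] w0.0259 g30.0
-58.5 t26.5 p [ 0.4904 -0.1059  0.1111] F [-3.1  8.5 20.6] w0.0258 g30.1
```

View pics/m2.png

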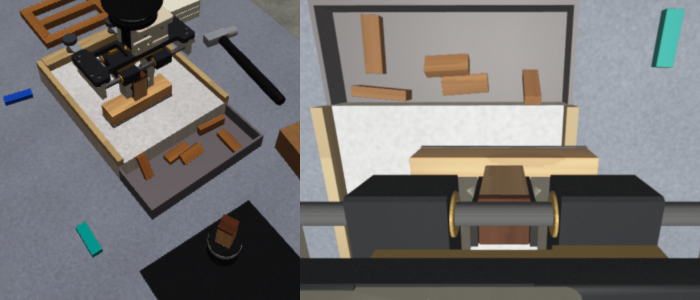

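The wiped face looks clear and five offcuts are in the trough, at (372,42), (380,93), (447,65), (465,84) and (531,87). The last lane ended with a 20 N upward force, so I'm checking whether the one at (531,87) is leaning on the edge.

```bash
python3 - <<'E'
from h import *
bot.move_linear(B(-20,-100,260),velocity=.25)
w=optics.get_image("wrist");s=optics.get_image("side");save(w,"w2");save(s,"s2")
m=np.hstack([cv2.resize(s["color"][260:370,280:440],(400,275),interpolation=2),cv2.resize(w["color"][0:275,120:520],(400,275),interpolation=2)]);cv2.imwrite("pics/m3.png",m[:,:,::-1])
from meas import *
H,S,V=hsv(w); m=(H<20)&(S>100)&(V>60); m[300:]=0
for z in (.016,.04): print(*blobs(w,m,z,150),sep="\n ")
import pickle;pickle.dump((w,s),open("d2.pkl","wb"))
st()
E
```

```text
(0.5129, 0.0247, 72, 36, 5.6, [327.0, 284.0])
 (0.5165, -0.0129, 286, 15, 5.6, [326.0, 246.0])
 (0.6307, -0.1087, 64, 11, 0.2, [208.0, 131.0])
 (0.455, -0.1332, 41, 20, -72.6, [408.0, 123.0])
 (0.5443, -0.1379, 69, 44, 8.8, [308.0, 107.0])
 (0.6393, -0.1609, 61, 20, -87.1, [200.0, 67.0])
(0.5139, 0.0151, 67, 34, 5.6, [327.0, 284.0])
 (0.5172, -0.0202, 268, 14, 5.6, [326.0, 246.0])
 (0.6243, -0.1099, 60, 11, 0.2, [208.0, 131.0])
 (0.4596, -0.1329, 38, 19, -72.6, [408.0, 123.0])
 (0.5433, -0.1373, 65, 41, 8.8, [308.0, 107.0])
 (0.6323, -0.1589, 57, 19, -87.1, [200.0, 67.0])
 t28.2 p [ 0.5203 -0.0568  0.2585] F [-0.3 -1.1 -2.5] w0.0259 g30.0
```

View pics/m3.png

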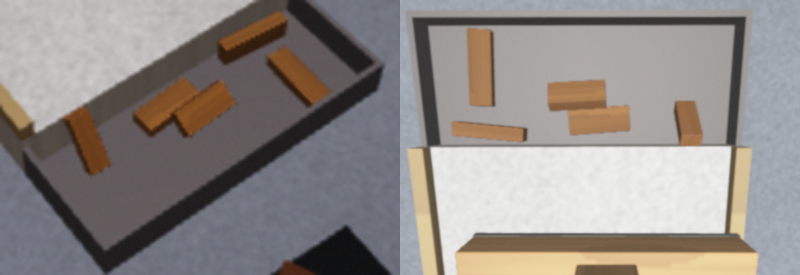

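All five are in the trough: four lie flat, and the one at (690,122) leans with one end low, its centre at about board y −170 and z ≈ 20. Next I'll check from the side view that the mallet hasn't moved, then put the scraper back.

```bash
python3 - <<'E'
from h import *; from meas import *
import pickle
D=pickle.load(open("d.pkl","rb")); w,s=pickle.load(open("d2.pkl","rb"))
for im in (D["side"],s):
    H,S,V=hsv(im); m=(H<15)&(S>90)&(V>40)&(V<150); m[:350]=0;m[:,:340]=0;m[:,450:]=0
    print(blobs(im,m,.08,60))
a=np.radians(-10); p=np.array([.468,-.424])
go([*p,.22],a); bot.move_linear([*p,.10],velocity=.15)
bot.move_linear([*p,.0635],velocity=.04); st("dn"); bot.move_linear([*p,.0625],velocity=.02);st()
bot.grip(.05); st("rel"); bot.move_linear([*p,.17],velocity=.15)
R=down(np.pi)
bot.move_pose([.50,-.30,.36],R); im=optics.get_image("wrist")
H,S,V=hsv(im); roi=np.zeros_like(H,bool);roi[:260]=1
print("scr",blobs(im,(H<28)&(S>60)&(V>140)&roi,.032,300)); print("h",blobs(im,((H<15)|(H>170))&(S>60)&(V>40)&(V<140)&roi,.09,80)); st()
bot.move_pose([.52,.14,.36],R); im=optics.get_image("wrist");save(im,"w3"); pickle.dump(im,open("d3.pkl","wb"))
E
```

```text
[(0.4482, -0.4523, 85, 5, -14.6, [418.0, 462.0]), (0.4602, -0.4256, 39, 38, 75.2, [412.0, 442.0]), (0.4946, -0.3375, 51, 31, 30.3, [396.0, 382.0])]
[(0.4946, -0.3375, 51, 31, 30.3, [396.0, 381.0])]
dn t31.6 p [ 0.4682 -0.4241  0.0638] F [ 0.4 -0.6 -3.1] w0.0258 g30.0
 t31.8 p [ 0.468  -0.424   0.0626] F [-0.   0.2 -1.7] w0.0257 g30.0
rel t32.5 p [ 0.468  -0.424   0.0625] F [-0.6 -0.5 -0.1] w0.0499 g0.0
scr [(0.7724, -0.2826, 148, 106, 84.2, [83.0, 197.0]), (0.4673, -0.4247, 131, 39, -10.2, [355.0, 69.0])]
h [(0.4964, -0.3352, 30, 28, -61.2, [328.0, 160.0]), (0.4675, -0.423, 27, 27, 79.7, [360.0, 61.0])]
 t34.3 p [ 0.4994 -0.3002  0.3576] F [-1.2  0.3 -1.1] w0.0497 g0.0
```

View pics/w3.png

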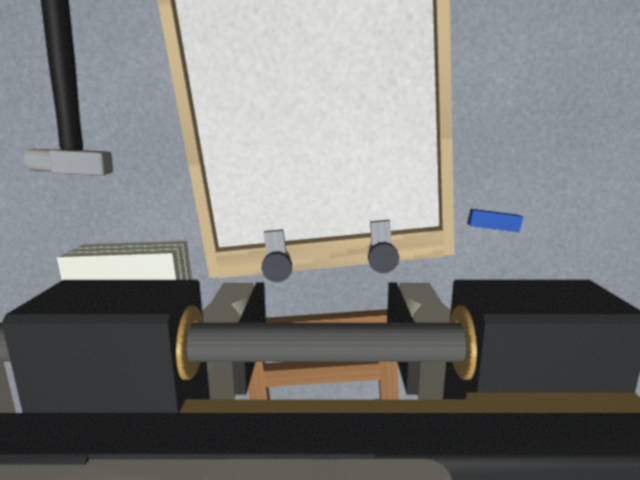

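The face is clear. White corners are at (219,248) and (440,228), dog heads at (277,266) and (383,257). Now refine the board pose, then pick up the frame.

```bash
python3 - <<'E'
from h import *; from meas import *
import pickle
im=pickle.load(open("d3.pkl","rb"))
for z,uv in((.045,[[219,248],[440,228],[176,0],[434,0]]),(.101,[[277,266],[383,257]]),(.097,[[277,266],[383,257]])):
    for u in uv: p=ray(im,u,z)[0]; print(z,u,p.round(4),"board",toB(p).round(1))
H,S,V=hsv(im); m=(V<80)&(S<90); m[280:]=0; m[:235]=0; m[:,:230]=0;m[:,430:]=0
print("heads",blobs(im,m,.101,100))
bot.move_pose([.53,.44,.38],down(np.pi)); im=optics.get_image("wrist")
H,S,V=hsv(im);m=(S>90)&(H<25)&(V>60);m[270:]=0
for c,h in zip(*(lambda c,h:(c,h[0]))(*cv2.findContours(m.astype(np.uint8),cv2.RETR_CCOMP,cv2.CHAIN_APPROX_NONE))):
    if cv2.contourArea(c)>800:
        p=ray(im,c[:,0],.02)[:,:2]*1000; print("hole" if h[3]>=0 else "outer",cv2.minAreaRect(p.astype(np.float32)))
st()
E
```

```text
0.045 [219, 248] [0.6419 0.2075 0.045 ] board [125.5 150.9]
0.045 [440, 228] [0.3912 0.1839 0.045 ] board [-126.3  152. ]
0.045 [176, 0] [ 0.6663 -0.0462  0.045 ] board [ 125.  -103.9]
0.045 [434, 0] [ 0.4141 -0.0462  0.045 ] board [-126.   -79.2]
0.101 [277, 266] [0.5694 0.2093 0.101 ] board [ 53.5 159.8]
0.101 [383, 257] [0.4623 0.1997 0.101 ] board [-54.  160.7]
0.097 [277, 266] [0.5699 0.2107 0.097 ] board [ 54.2 161.2]
0.097 [383, 257] [0.4617 0.201  0.097 ] board [-54.5 162.1]
heads []
outer ((525.8643188476562, 390.0616760253906), (198.3244171142578, 158.3123016357422), 4.361549377441406)
hole ((523.338623046875, 423.1453552246094), (151.82669067382812, 46.033966064453125), 4.356930255889893)
hole ((528.4691162109375, 356.6927490234375), (151.7199249267578, 46.68120574951172), 4.357303619384766)
 t37.2 p [0.5305 0.4385 0.3807] F [ 0.9 -0.3  0.2] w0.0500 g0.0
```

```bash
python3 - <<'E'
from h import *
a=np.radians(94.36); p=np.array([.5259,.3900])
bot.grip(.046); go([*p,.12],a); bot.move_linear([*p,.025],velocity=.1); bot.grip(.015); st("grip")
bot.move_linear([*p,.21],velocity=.12)
go(B(0,36,205),YAW+np.pi/2); st("over")
bot.move_linear(B(0,36,85),velocity=.1); st("85")
bot.move_linear(B(0,36,71.5),velocity=.03); s=st("low")
save(optics.get_image("side"),"s4"); 
sd,w=optics.get_image("side")["color"],optics.get_image("wrist")["color"]
m=np.hstack([cv2.resize(sd[140:340,180:440],(390,300)),cv2.resize(w,(400,300))]);cv2.imwrite("pics/m4.png",m[:,:,::-1])
E
```

```text
grip t40.4 p [0.526  0.3901 0.0254] F [-0.9 -0.6  3.6] w0.0240 g30.0
over t43.3 p [0.5287 0.0817 0.2052] F [-1.   0.2 -1.8] w0.0238 g30.0
85 t44.7 p [0.5286 0.081  0.0856] F [-0.2  0.3 -2.4] w0.0237 g30.0
low t45.3 p [0.5281 0.0808 0.0713] F [-0.4  0.1 -2.5] w0.0236 g30.0
```

View pics/m4.png

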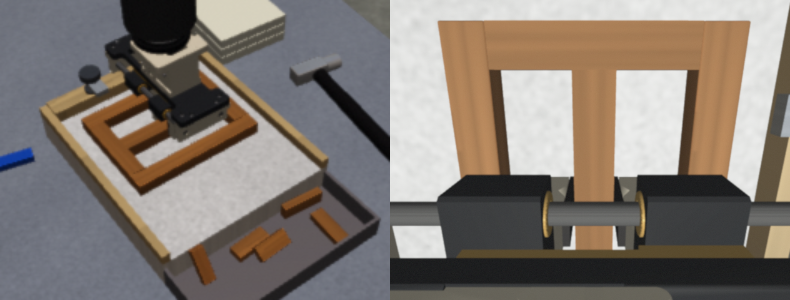

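The frame is flat and square in the grip, 1.5 mm above the face, with its back edge short of the dog tongues. Next, slide it home while watching the force.

```bash
python3 - <<'E'
from h import *
bot.move_linear(B(0,36,70),velocity=.02); st("down")
bot.move_linear(B(0,63,70),velocity=.06); F0=st("63")["contact_force"]
by=np.array([-np.sin(YAW),np.cos(YAW),0])
for y in np.arange(64,77,1.):
    bot.move_linear(B(0,y,70),velocity=.03); s=sensors.read_state(); f=-(np.array(s["contact_force"])-F0)@by
    print(y,toB(s["eef_pos"]).round(1),round(f,1))
    if f>12: break
bot.grip(.046); st("rel"); bot.move_linear(B(0,70,180),velocity=.12)
bot.move_pose([.52,.10,.38],down(np.pi)); im=optics.get_image("wrist"); save(im,"w5")
from meas import *
H,S,V=hsv(im);m=(S>100)&(H<17)&(V>60);m[275:]=0;m[:60]=0
for c in cv2.findContours(m.astype(np.uint8),1,1)[0]:
    if cv2.contourArea(c)>800: print(cv2.minAreaRect((np.array([toB(q) for q in ray(im,c[:,0],.065)])).astype(np.float32)))
E
```

```text
down t45.7 p [0.5285 0.081  0.0704] F [-1.2 -0.4  0.4] w0.0241 g30.0
63 t46.3 p [0.5258 0.1091 0.0703] F [-2.7  3.8  5.7] w0.0237 g30.0
64.0 [ 0.4 64.8] 4.0
65.0 [ 0.3 65.4] 6.2
66.0 [ 0.2 66.2] 7.3
67.0 [ 0.2 67.1] 6.9
68.0 [ 0.2 68.1] 7.9
69.0 [ 0.2 68.4] 12.5
rel t48.4 p [0.5249 0.1138 0.0699] F [ 0.2 -0.3 -0.2] w0.0454 g0.0
((-0.5960769653320312, 100.55399322509766), (151.81236267089844, 44.319820404052734), 0.030417731031775475)
((-0.41411590576171875, 33.6728630065918), (151.6510009765625, 46.25151062011719), 0.12633880972862244)
((0.343841552734375, 69.21940612792969), (200.5967254638672, 158.76136779785156), 0.1769331991672516)
```

View pics/w5.png

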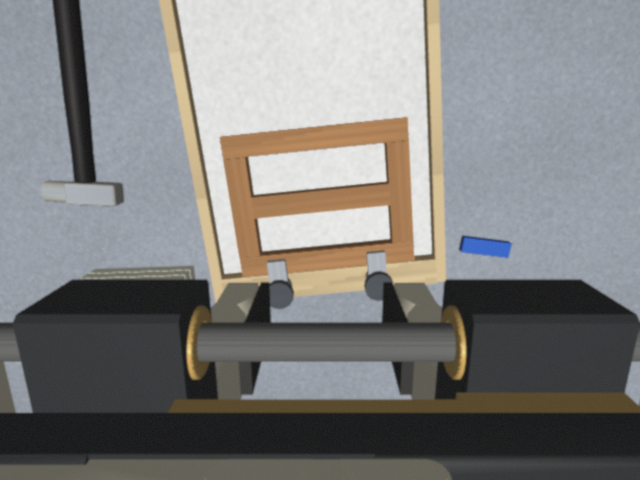

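The frame lies square at board y ≈ 69, its back bar under both tongues at (277,270) and (376,262). Next: re-measure the mallet, pick it up and drive the dogs.

```bash
python3 - <<'E'
from h import *; from meas import *
bot.move_pose([.50,-.30,.36],down(np.pi)); im=optics.get_image("wrist")
H,S,V=hsv(im); roi=np.zeros_like(H,bool);roi[:260]=1
print("scr",[b for b in blobs(im,(H<28)&(S>60)&(V>140)&roi,.032,300) if b[0]<.65])
hs=blobs(im,((H<15)|(H>170))&(S>60)&(V>40)&(V<140)&roi,.098,80); print("h",hs)
h=max(hs,key=lambda b:b[1]); assert abs(h[0]-.4964)<.004 and abs(h[1]+.3355)<.004
p=np.array([.4962,-.3357]); a=np.radians(-61.6)
for k in(0,90,180,-90):
    q=bot.ik([*p,.17],down(a+np.radians(k))); print(k,None if q is None else np.round(q,2))
# close along the axis that keeps the fingers off the scraper (jaw line at 28 deg)
bot.grip(.06); go([*p,.18],a+np.pi/2); bot.move_linear([*p,.076],velocity=.1); bot.grip(.015); st("grip")
bot.move_linear([*p,.22],velocity=.12)
go(B(-55,162,220),YAW); st("over")
E
```

```text
scr [(0.4672, -0.4251, 131, 40, -10.2, [357.0, 68.0])]
h [(0.4965, -0.336, 29, 28, -61.1, [330.0, 159.0]), (0.4688, -0.4221, 27, 26, 79.7, [362.0, 60.0])]
0 [-0.27  0.29 -0.26  0.   -1.01  2.34]
90 [-0.27  0.29 -0.26  0.   -1.01 -2.38]
180 [-0.27  0.29 -0.26  0.   -1.01 -0.81]
-90 [-0.27  0.29 -0.26  0.   -1.01  0.76]
grip t55.5 p [ 0.4963 -0.3357  0.0761] F [-0.4  0.9  0.1] w0.0259 g30.0
over t58.8 p [0.4614 0.2004 0.22  ] F [ 0.6 -0.1 -4.9] w0.0258 g30.0
```

```bash
cat > press.py <<'E'
from h import *
def press(x,y):
    go(B(x,y,200),YAW); F0=sensors.read_state()["contact_force"][2]; log=[]
    bot.move_linear(B(x,y,181),velocity=.1)
    for z in np.arange(179,152,-1.5):
        bot.move_linear(B(x,y,z),velocity=.03); s=sensors.read_state(); f=s["contact_force"][2]-F0
        log.append((round(s["eef_pos"][2]*1e3-76,1),round(f,1)))
        if f>24: break
    print(x,log); st(); bot.move_linear(B(x,y,200),velocity=.1)
E
python3 - <<'E'
from press import *
press(-55,163); press(55,163)
go(B(0,60,240),YAW); 
save(optics.get_image("side"),"s6"); sd,sc=optics.get_image("side")["color"],optics.get_image("scene")["color"]
m=np.hstack([cv2.resize(sd[140:260,190:350],(400,300)),cv2.resize(sc[190:295,260:420],(400,300))]);cv2.imwrite("pics/m6.png",m[:,:,::-1])
E
```

```text
-55 [(np.float64(103.4), np.float64(-0.4)), (np.float64(101.5), np.float64(-0.2)), (np.float64(100.2), np.float64(1.2)), (np.float64(99.0), np.float64(8.3)), (np.float64(97.5), np.float64(9.8)), (np.float64(95.9), np.float64(9.4)), (np.float64(94.3), np.float64(10.0)), (np.float64(92.7), np.float64(8.8)), (np.float64(91.2), np.float64(8.3)), (np.float64(89.7), np.float64(9.1)), (np.float64(88.1), np.float64(8.3)), (np.float64(86.6), np.float64(9.1)), (np.float64(85.1), np.float64(8.2)), (np.float64(84.8), np.float64(20.7)), (np.float64(84.7), np.float64(32.0))]
 t63.1 p [0.4617 0.2023 0.1607] F [-9.2 -0.8 27.9] w0.0258 g30.0
55 [(np.float64(103.5), np.float64(0.0)), (np.float64(101.5), np.float64(-0.1)), (np.float64(99.8), np.float64(0.9)), (np.float64(98.3), np.float64(0.7)), (np.float64(97.2), np.float64(1.7)), (np.float64(96.3), np.float64(8.9)), (np.float64(94.8), np.float64(10.4)), (np.float64(93.2), np.float64(10.9)), (np.float64(91.7), np.float64(9.5)), (np.float64(90.1), np.float64(9.5)), (np.float64(88.7), np.float64(9.2)), (np.float64(87.1), np.float64(10.2)), (np.float64(85.7), np.float64(10.0)), (np.float64(84.8), np.float64(14.4)), (np.float64(84.7), np.float64(24.0))]
 t68.3 p [0.5709 0.2128 0.1607] F [-8.   0.4 19.2] w0.0257 g30.0
```

View pics/m6.png

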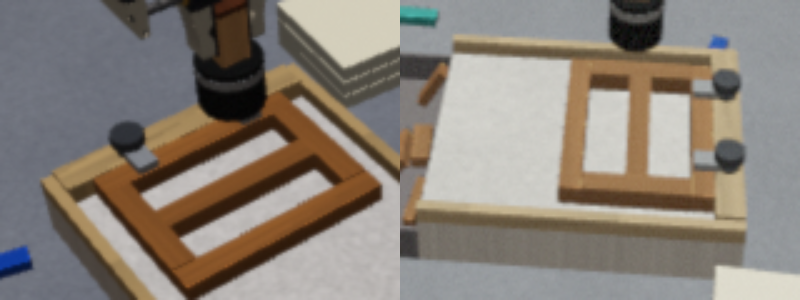

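Both dogs bottomed out at a face height of 84.7 mm, about 16.3 mm down, and the tongues bear on the frame. Next: return the mallet after checking the scraper is where I left it.

```bash
python3 - <<'E'
from h import *; from meas import *
s=optics.get_image("side");H,S,V=hsv(s); m=(H<28)&(S>60)&(V>140); m[:350]=0;m[:,:330]=0
b=blobs(s,m,.032,200);print("scr",b)
bb=[q for q in b if abs(q[0]-.467)<.012 and abs(q[1]+.425)<.012]; assert bb
p=np.array([.505,-.333]); a=np.radians(28.4)
go([*p,.22],a); bot.move_linear([*p,.10],velocity=.15); bot.move_linear([*p,.0768],velocity=.03); st("dn")
bot.grip(.05); st("rel"); bot.move_linear([*p,.18],velocity=.12)
bot.move_pose([.50,-.27,.38],down(np.pi)); w=optics.get_image("wrist");H,S,V=hsv(w); roi=np.zeros_like(H,bool);roi[:260]=1
print([x for x in blobs(w,(H<28)&(S>60)&(V>140)&roi,.032,300) if x[0]<.65],blobs(w,((H<15)|(H>170))&(S>60)&(V>40)&(V<140)&roi,.098,80))
bot.move_pose([.50,-.10,.36],down(np.pi)); w2=optics.get_image("wrist"); s=optics.get_image("side")["color"];st()
m=np.vstack([np.hstack([cv2.resize(w["color"],(400,300)),cv2.resize(w2["color"],(400,300))]),np.hstack([cv2.resize(s[100:400,100:500],(400,300)),cv2.resize(optics.get_image("scene")["color"][150:350,130:450],(400,300))])]);cv2.imwrite("pics/m7.png",m[:,:,::-1])
E
```

```text
scr [(0.4678, -0.4249, 129, 35, -10.3, [413.0, 451.0])]
dn t73.1 p [ 0.5051 -0.3331  0.0769] F [-0.8 -0.3 -4. ] w0.0259 g30.0
rel t73.8 p [ 0.505  -0.333   0.0769] F [0.3 0.5 0.4] w0.0498 g0.0
[(0.4674, -0.4239, 131, 37, -10.1, [355.0, 41.0])] [(0.505, -0.3326, 28, 28, -62.3, [320.0, 130.0]), (0.4686, -0.4213, 27, 27, 79.2, [359.0, 30.0])]
 t76.5 p [ 0.5001 -0.1007  0.3595] F [0.1 0.8 0.2] w0.0500 g0.0
```

View pics/m7.png

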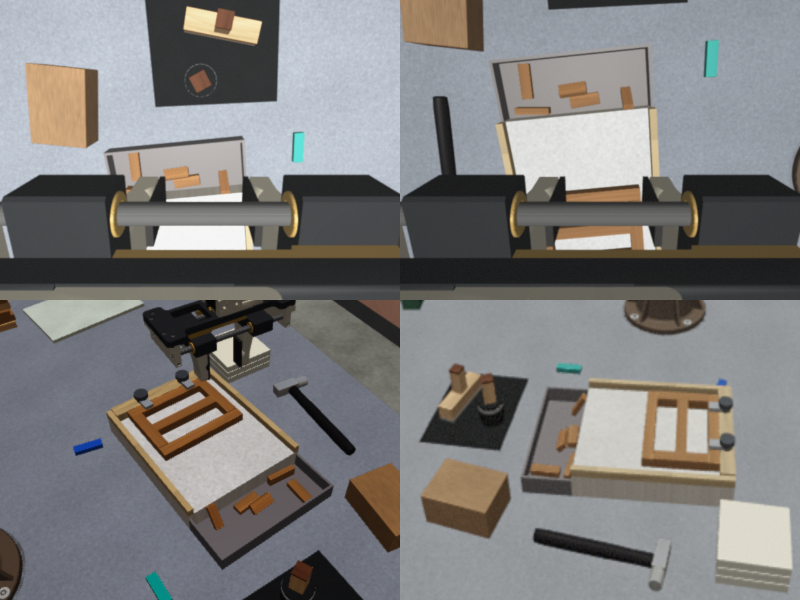

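Five offcuts are in the trough, the frame is home with both dogs down, and scraper (222,22) and mallet (201,81) stand on the mat. The bystanders are untouched and the gripper is clear.

```bash
python3 -c "
from h import *
print(hand_in())"
```

```text
the job is handed in; nothing more can be done
None
```

The job is handed in, with no verdict returned: the last views showed five offcuts in the trough (one leaning on the board edge), the frame home under both dogs (each driven about 16 mm down), and scraper and mallet upright on the mat.

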